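# Unlatch the frame tote and hold its gate open

## Task

The delivery tote of spectacle frames on the fitting bench must stay open while a colleague takes the trays out. First squeeze the tabs of the inner catch (the one beside the gate) fully together, then those of the outer catch, so that both bolts are drawn; then take the gate by its upright handle, swing it towards you past its stiff click and hold it there, open by at least 70 degrees. Finish while still holding the gate by its handle (it springs back if let go), and leave the bystanding spectacle case, spray bottle and jar where they are.

Things in the scene. Friction and masses are not known exactly. Their poses are not given: they have to be found in the camera images.
- tote: Open tote, fixed, 400 wide (its y) x 260 deep (x) x 115 mm high. Origin on the bench under the middle of its front wall; x points into the tote, away from the robot, y along the front wall to the left. Front wall: gate at tote y 20 to 170 mm, fixed 12 mm panel at y 8 to -200 with both catches on top. Their bolts, on the panel's robot side, block the gate: it opens only when both are drawn.
- inner_catch_mid (a point): Middle between the two upright steel tabs of the inner catch, beside the gate; 145 mm above the bench, at tote y -55 mm. Tabs: 8 thick (tote y) x 28 wide, 119 to 163 mm above the bench, on a rail with its top at 118. Outer faces 40 mm apart when out, 24 when squeezed together along tote y. Geared: both move alike about this fixed point, with about 5 N friction, and stay where left.
- outer_catch_mid (a point): The same for the outer catch, 90 mm farther from the gate (tote y -145 mm); same size, height and behaviour.
- inner_catch (a joint): Travel of each tab of the inner catch, m: 0 = out, bolt shot; 0.008 = fully squeezed, bolt drawn. Starts between 0 and 0.001. The bolt is clear of the gate beyond 0.006.
- outer_catch (a joint): The same for the outer catch.
- gate_handle (a point): Point on the axis of the gate's handle, an upright round steel post 16 mm in diameter on the gate's top edge near its free end. Post from 113 to 175 mm above the bench; this point at 148 mm, 132 mm from the hinge axis. The gate's top edge is at 114 mm. The post can turn between the fingers as the gate swings.
- gate_hinge (a point): Point on the gate's vertical hinge axis, 148 mm above the bench, at tote y 173 mm in the front wall. A small fixed bracket with the detent roller, up to 137 mm high, reaches over the gate within 45 mm of it.
- gate (a joint): Gate opening, rad: 0 shut, grows as its free end swings towards the robot (clockwise from above), stop at 1.4. At angle a the handle is at the hinge + 0.132 m x (-sin a, -cos a) in tote x, y. A spring pulls it shut (0.15 Nm at 0, 0.35 at 1.3 rad); a detent resists by up to 0.45 Nm from 0.35 to 0.6 rad: about 5 N at the handle in all. Let go beyond it, it falls back to 0.8 rad.
- glasses_case_mid (a point): Bystander: centre of a closed brown spectacle case, 62 x 150 x 41 mm, lying before the fixed panel.
- spray_mid (a point): Bystander: centre of an upright clear spray bottle 42 mm in diameter, 130 mm high, standing beside the tote.
- screw_jar_mid (a point): Bystander: centre of an upright glass jar 54 mm in diameter, 60 mm high, standing beside the tote.

How it is judged:
On the way, in this order (a step that is already met when the one before it is completed fails the run):
1. the inner catch is squeezed (value of joint inner_catch above 0.006 m and value of joint gate below 0.1 rad), for 0.1 s.
2. then the outer catch is squeezed (value of joint outer_catch above 0.006 m and value of joint gate below 0.1 rad), for 0.1 s.
3. then the gate is swung past its detent (value of joint gate above 0.75 rad), for 0.1 s.
At the end, for the whole second after the job is handed in: The gate is open by more than 1.15 rad (66 degrees) and still, held by the fingers at its handle (the grasp point within 40 mm of the handle point, more than 1 N of contact); both catches stay squeezed beyond 6 of their 8 mm; the bystanders are within 20 mm of where they stood (value of joint gate above 1.15 rad and velocity of joint gate between -0.1 and 0.1 rad/s and distance between the grasp point and gate_handle below 0.04 m and contact force between the fingers and gate_c1 above 1 N and value of joint each of inner_catch, outer_catch above 0.006 m and distance of each of glasses_case_mid, spray_mid, screw_jar_mid from where it was at the start of the episode below 0.02 m); the arm keeps its last pose, push and grip.
It fails at once if the spectacle case is moved or tipped (distance of glasses_case_mid from where it was at the start of the episode above 0.02 m or angle between glasses_case_mid's own z axis and vertical above 0.3 rad).
It fails at once if the spray bottle is moved or tipped (distance of spray_mid from where it was at the start of the episode above 0.02 m or angle between spray_mid's own z axis and vertical above 0.3 rad).
It fails at once if the jar is moved or tipped (distance of screw_jar_mid from where it was at the start of the episode above 0.02 m or angle between screw_jar_mid's own z axis and vertical above 0.3 rad).
It also fails if it takes over 53 s, if anything falls off the work surface, if the arm or the gripper's body presses on something with over 40 N, if the wrist force passes 120 N, or if a joint passes its speed limit or range.

## Robot

A 6-joint arm with a two-finger parallel gripper is mounted at the origin on the work surface. World frame = base frame: x ahead of the robot, y to its left, z up, the work surface at z = 0. Lengths are in m, angles in rad, forces in N, time in s.
With the tool pointing down it reaches from about 0.3 to 0.875 m from the base axis. Payload 6.4 kg.
Tool frame: the origin (TCP) lies midway between the tips of the shut fingers; the grasp point (between the pads) lies 19 mm behind it; z points along the fingers, y is the line along which they close (so a half turn about z gives the same grasp; the last joint's range is limited). The gripper opens to 85 mm and grips with 20 to 120 N. Pads are 22 mm wide; open, the fingers measure 114 mm over their backs; the gripper's body (76 mm by 85 mm) begins 54 mm behind the grasp point. The pads swing forward as they close: fully open they stand 13 mm farther back than shut.
Start: joints at [0.899, 0.181, 1.607, -0, 1.354, -0.206], TCP at [0.258, 0.514, 0.231] pointing down, gripper open.
Joint ranges: [-2.99, 2.99], [-0.89, 2.07], [0.3, 2.58], [-1.14, 4.28], [0, 2.63], [-3.12, 3.12]. Speed limits (rad/s): [2.57, 2.57, 3.01, 3.14, 3.14, 3.14].

## Interface

Orientations are given as a unit quaternion [w, x, y, z].
In Python, from bench import status, camera, ctrl gives the robot as it stands. The module is installed in compiled form; this text tells all that it offers.
- The arm moves only by the shell command python3 -m handwheel 'ROWS'. ROWS is JSON, a list that holds one entry, the list of rows, each a list of 7 numbers: the opening, from -1 (shut) to 1 (fully open), then the shift along the tool's x, y, z in cm, then the turn, a rotation vector about the tool's x, y, z in degrees. A call has 1 to 10 rows; each row is the pose to reach, as a shift and turn from the pose commanded when the call began, along the tool's axes at that moment; what a row does not reach only later rows make up. A row lasts 1/8 s, in which the tool goes at most 62.5 mm and 10.7 degrees, less where a joint would pass 70% of its speed; a pose out of reach is approached as far as the arm can. A call with a gripper value outside its range is refused whole. The fingers move at their own pace and stop on an object; the grip force is fixed at half the most. Time passes only in rows, so rows that repeat a pose let the fingers close. It gives the time, the measured TCP pose, the force, the opening and the grip force at its end, in the units of the state.
- status.get_obs(): the state, without advancing time (a new reading comes with each control period).
- camera(name): name is "scene" or "top" or "wrist"; returns a dict with "frame" (420x560x3 uint8, blue, green, red), "depth" (420x560 float32, m along the optical axis (not along the pixel's ray), 0 where there is no reading), "fx", "fy", "cx", "cy" (pixels), "dist" ([k1, k2, p1, p2, k3] as OpenCV has them; the pictures are not rectified), "extrinsics" (4x4, takes a point from camera to world coordinates); the wrist camera has in their place "hand_eye" (4x4, takes a point from camera to tool coordinates, whose origin is the TCP and whose axes are the flange's). Camera axes: x right, y down, z forward; pixel columns grow to the right and rows downward; lengths in m; the calibration is good to about 2 mm. A picture is of the moment at which its call begins: read the wrist's pose just before it.
- ctrl.hand_in(): hands the job in; it is judged then, once.
The state is a dict: "time_s": time; "q": joint angles; "dq": joint speeds; "joint_efforts": joint torques, N m; "eef_pos": TCP position; "eef_rot": TCP orientation; "wrist_force": force on the tool from outside, world axes, zero at the start; "torque": the same for the moment, N m; "opening": opening from 0.0 (shut) to 1.0 (fully open); "grasp_force": force on a finger pad.
Only numpy, scipy, OpenCV 4.12 (cv2) and the standard library are available. Lean on these libraries where they do the work, as an engineer would, in place of code of your own. Each camera call takes 0.05 s, during which the arm holds its last target. There are 200 camera calls.

## Working session

There is one attempt and no reset: what is moved stays moved. The work goes in short steps, Python scripts to look and compute and a shell command to move; the robot and the scene stay as the last step left them, time stands still between calls to the robot, and variables do not carry over. Pictures are saved under pics/ and viewed, at most 10 in all, crops included, and the job is handed in when it is done.

```bash
mkdir -p pics
python3 - <<'E'
from bench import status,camera
import cv2,numpy as np,pickle
o=status.get_obs();print(o)
c={n:camera(n) for n in("scene","top")}
pickle.dump(c,open('c0.pkl','wb'))
for n in c:
  cv2.imwrite(f'pics/{n}0.png',c[n]['frame']);print(n,c[n]['extrinsics'],c[n]['fx'],c[n]['dist'])
E
```

```text
{'time_s': 0.0, 'q': array([ 8.98769161e-01,  1.81572110e-01,  1.60800834e+00, -1.81019169e-05,
        1.35378863e+00, -2.06312496e-01]), 'dq': array([-9.10607177e-04, -1.17883000e-03,  2.00011187e-05, -5.46233538e-04,
        1.09034675e-03, -4.14054836e-04]), 'joint_efforts': array([-1.28523552e-03, -4.44865215e+01, -3.51332116e+01, -4.38487723e-04,
        9.20398714e-03,  1.65464809e-05]), 'eef_pos': array([0.2578546 , 0.513323  , 0.23036652]), 'eef_rot': array([-3.69658734e-04,  2.30756685e-01,  9.73011081e-01, -8.07682051e-04]), 'wrist_force': array([-0.37259348,  0.38721352, -0.73610907]), 'torque': array([ 0.02976117, -0.00941245, -0.01878818]), 'grasp_force': 0.0, 'opening': 1.000519815414564}
scene [[ 0.76866462  0.4423423  -0.46204761  1.07219511]
 [ 0.63961421 -0.52367335  0.56272542 -0.51154729]
 [ 0.00695524 -0.72807933 -0.68545759  0.8030269 ]
 [ 0.          0.          0.          1.        ]] 444.0489050294293 [-0.08102496  0.          0.          0.          0.        ]
top [[ 0.01438358 -0.99182594  0.12678496  0.50503056]
 [-0.99989313 -0.01393583  0.00441791  0.0352189 ]
 [-0.00261495 -0.12683495 -0.99192039  0.84585106]
 [ 0.          0.          0.          1.        ]] 396.98551986051586 [-0.10057192  0.          0.          0.          0.        ]
```

View pics/top0.png

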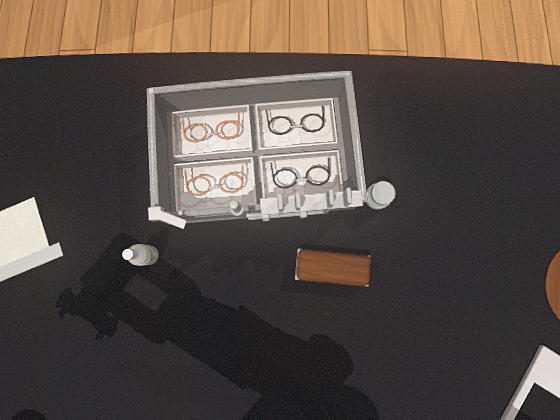

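View pics/scene0.png

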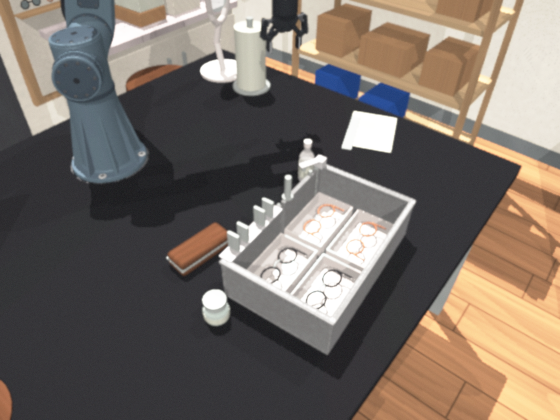

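The top view shows the tote's front wall running from (150,213) to (362,198). The catch tabs are at about (268–350,195), the post at (235,207), the hinge bracket at (165,217), the spray bottle at (140,254), the case at (333,267) and the jar at (380,194). The scene view agrees: post at (288,187), tabs at (238–268,210–240).

```bash
cat > h.py <<'E'
import numpy as np,cv2
def K(c): return np.array([[c['fx'],0,c['cx']],[0,c['fy'],c['cy']],[0,0,1]])
def ray(c,px,T=None):
  T=c['extrinsics'] if T is None else T
  n=cv2.undistortPoints(np.array(px,float).reshape(-1,1,2),K(c),np.array(c['dist'])).reshape(-1,2)
  d=np.c_[n,np.ones(len(n))]@T[:3,:3].T
  return T[:3,3],d
def onz(c,px,z,T=None):
  o,d=ray(c,px,T); return o+d*((z-o[2])/d[:,2:])
def cloud(c,T=None):
  T=c['extrinsics'] if T is None else T
  h,w=c['depth'].shape;v,u=np.mgrid[:h,:w]
  o,d=ray(c,np.c_[u.ravel(),v.ravel()],T)
  return (o+d*c['depth'].reshape(-1,1)).reshape(h,w,3)
E
python3 - <<'E'
import pickle,cv2,numpy as np
from h import *
c=pickle.load(open('c0.pkl','rb'));t=c['top']
P=cloud(t);np.set_printoptions(precision=3,suppress=True)
# rim corners of the tote at z=.115 
P2=onz(t,[[148,88],[353,71]],.115);print('back rim corners',P2,np.linalg.norm(P2[0]-P2[1]))
z=P[...,2];x=P[...,0]
m=((z>.142)&(z<.19)&(t['depth']>0)).astype(np.uint8);m[:150]=0;m[245:]=0
n,l,s,ce=cv2.connectedComponentsWithStats(m)
for i in range(1,n):
  if s[i,4]>4: q=P[l==i];print(s[i],ce[i],np.median(q,0))
for nm,(u,v) in dict(spray=(140,254),case=(333,265),jar=(380,194)).items(): print(nm,P[v,u])
a=cv2.resize(t['frame'][150:245,135:405],None,fx=2.9,fy=2.9,interpolation=cv2.INTER_CUBIC)
b=cv2.resize(c['scene']['frame'][145:275,215:345],None,fx=2.4,fy=2.4,interpolation=cv2.INTER_CUBIC)
b=np.pad(b,((0,0),(0,a.shape[1]-b.shape[1]),(0,0)))
cv2.imwrite('pics/z.png',np.vstack([a,b]));print(a.shape,b.shape)
E
```

```text
back rim corners [[ 0.836  0.293  0.115]
 [ 0.876 -0.112  0.115]] 0.4063792884159316
[327 189   7  18 100] [329.98 197.6 ] [ 0.614 -0.057  0.161]
[344 188   8  17 105] [347.581 195.905] [ 0.618 -0.089  0.161]
[295 192   7  18  85] [297.988 200.4  ] [ 0.609 -0.001  0.161]
[278 194   6  17  80] [280.325 201.925] [0.606 0.03  0.162]
[230 200  10  12  86] [234.488 205.291] [0.597 0.108 0.173]
spray [0.511 0.296 0.091]
case [ 0.496 -0.079  0.042]
jar [ 0.639 -0.173  0.06 ]
(276, 783, 3) (312, 783, 3)
```

View pics/z.png

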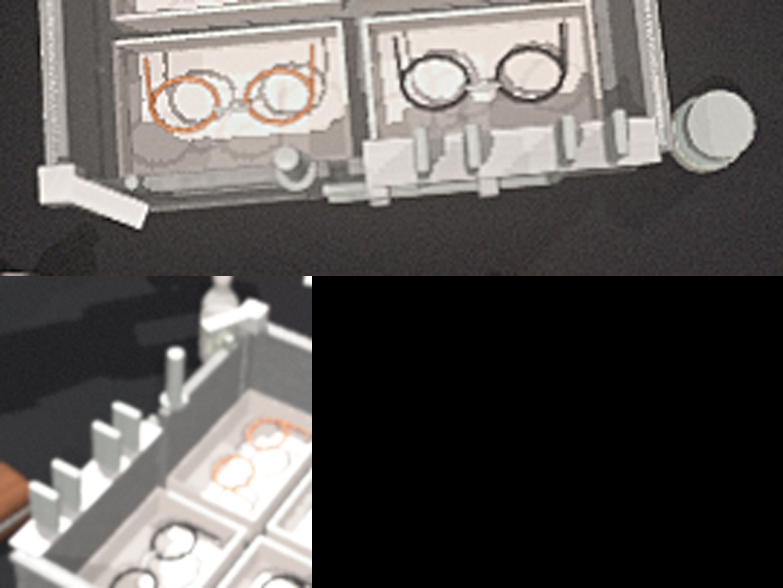

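The enlargement shows four tabs, the post at (293,162) and the bracket at (95,200) in the crop. The measurements agree with the given sizes: tab pairs 88 mm apart, post 94 mm from the inner catch, tops at 161–162 and 173 mm. The tote yaw is about 0.098 rad. Next I move above the inner catch and turn the tool −32° about its z.

```bash
python3 -m handwheel '[[[1,-5.4,-2.9,0,0,0,-3.2],[1,-10.7,-5.8,0,0,0,-6.5],[1,-16.1,-8.7,0,0,0,-9.7],[1,-21.4,-11.5,0,0,0,-13],[1,-26.8,-14.4,0,0,0,-16],[1,-32.2,-17.3,0,0,0,-19.4],[1,-37.5,-20.2,0,0,0,-22.6],[1,-42.9,-23.1,0,0,0,-26],[1,-48.2,-26,0,0,0,-29],[1,-53.6,-28.9,0,0,0,-32.3]]]'
python3 -m handwheel '[[[1,0,0,0,0,0,0],[1,0,0,0,0,0,0]]]'
cat > w.py <<'E'
import sys,cv2,numpy as np
from bench import status,camera
from scipy.spatial.transform import Rotation as R
from h import *
np.set_printoptions(precision=4,suppress=True)
o=status.get_obs();c=camera('wrist')
T=np.eye(4);T[:3,:3]=R.from_quat(o['eef_rot'],scalar_first=True).as_matrix();T[:3,3]=o['eef_pos']
print(o['time_s'],o['eef_pos'],'\n',T[:3,:3],o['wrist_force'],o['opening'])
W=T@c['hand_eye'];P=cloud(c,W);z=P[...,2]
m=((z>.152)&(z<.185)&(c['depth']>0)&(P[...,0]>.4)).astype(np.uint8)
n,l,s,ce=cv2.connectedComponentsWithStats(m)
for i in range(1,n):
  if s[i,4]>40:
    q=P[l==i];d=(q.mean(0)-T[:3,3])@T[:3,:3]*100
    b=cv2.minAreaRect((q[:,:2]*1000).astype(np.float32))
    print(s[i],np.median(q,0),'box mm',np.round(b[1],1),'from TCP, tool cm',d, 'centre',np.round(b[0],1))
cv2.imwrite('pics/%s.png'%sys.argv[1],c['frame'])
E
python3 w.py w1
```

```text
time_s: 1.35
eef_pos: [0.608, 0.0131, 0.2309]
eef_rot: [-0.0, -0.05, 0.999, 0.0]
wrist_force: [1.4, 0.7, -0.1]
opening: 0.999
grasp_force: 0.0
time_s: 1.6
eef_pos: [0.6067, 0.015, 0.2305]
eef_rot: [-0.001, -0.048, 0.999, 0.0]
wrist_force: [0.1, 0.1, -0.4]
opening: 0.999
grasp_force: 0.0
1.6 [0.6067 0.015  0.2305] 
 [[-0.9953 -0.0967 -0.0017]
 [-0.0967  0.9953  0.0007]
 [ 0.0017  0.0009 -1.    ]] [ 0.1215  0.0775 -0.4371] 0.9988746739799895
[247 201  15  49 656] [ 0.6086 -0.0008  0.1638] box mm [27.5  8.1] from TCP, tool cm [-0.0553 -1.5966  6.7391] centre [609.9  -1.1]
[298 201  15  49 657] [0.6054 0.0297 0.1638] box mm [27.7  8. ] from TCP, tool cm [-0.0329  1.4825  6.7312] centre [606.7  30.1]
[ 99 202  25  48 901] [ 0.6181 -0.088   0.1632] box mm [28.3  9.1] from TCP, tool cm [ -0.1462 -10.4318   6.9159] centre [619.2 -90. ]
[150 202  20  49 801] [ 0.6149 -0.0574  0.1633] box mm [28.2  8. ] from TCP, tool cm [-0.1231 -7.3356  6.8779] centre [616.  -58.9]
[419 211  39  36 966] [0.5973 0.1066 0.1744] box mm [16.6 15. ] from TCP, tool cm [0.0043 9.2804 6.0286] centre [599.4 109.2]
```

The wrist view confirms the positions: tabs are 8 × 28 mm with tops at 163 mm. I descend, with the y correction under 1 mm, and squeeze.

```bash
python3 -m handwheel '[[[1,-0.1,-0.06,3,0,0,0],[1,-0.1,-0.06,6,0,0,0],[1,-0.1,-0.06,8.5,0,0,0],[1,-0.1,-0.06,10.1,0,0,0],[1,-0.1,-0.06,10.1,0,0,0],[1,-0.1,-0.06,10.1,0,0,0]]]'
python3 -m handwheel '[[[0.2,0,0,0,0,0,0],[-0.2,0,0,0,0,0,0],[-0.6,0,0,0,0,0,0],[-1,0,0,0,0,0,0],[-1,0,0,0,0,0,0],[-1,0,0,0,0,0,0],[-1,0,0,0,0,0,0],[-1,0,0,0,0,0,0],[-1,0,0,0,0,0,0],[-1,0,0,0,0,0,0]]]'
```

```text
time_s: 2.4
eef_pos: [0.609, 0.0146, 0.1315]
eef_rot: [0.001, -0.049, 0.999, -0.0]
wrist_force: [-0.0, 0.7, 0.3]
opening: 0.999
grasp_force: 0.0
time_s: 3.65
eef_pos: [0.6089, 0.0143, 0.1314]
eef_rot: [0.001, -0.049, 0.999, -0.0]
wrist_force: [-1.8, 0.4, 6.5]
opening: 0.228
grasp_force: 61.9
```

```bash
python3 -m handwheel '[[[1,0,0,0,0,0,0],[1,0,0,0,0,0,0],[1,0,0,0,0,0,0],[1,0,0,0,0,0,0],[1,0,0,0,0,0,0],[1,0,0,-3,0,0,0],[1,0,0,-6,0,0,0],[1,0,0,-9.9,0,0,0],[1,0,-4.5,-9.9,0,0,0],[1,0,-8.9,-9.9,0,0,0]]]'
python3 -m handwheel '[[[1,0,0,0,0,0,0],[1,0,0,0,0,0,0]]]'
python3 w.py w2
```

```text
time_s: 4.9
eef_pos: [0.6176, -0.0749, 0.2303]
eef_rot: [0.001, -0.05, 0.999, -0.0]
wrist_force: [0.1, 0.1, -0.7]
opening: 0.997
grasp_force: 0.0
time_s: 5.15
eef_pos: [0.6169, -0.074, 0.229]
eef_rot: [-0.0, -0.049, 0.999, 0.0]
wrist_force: [0.4, 0.3, -0.3]
opening: 0.999
grasp_force: 0.0
5.15 [ 0.6169 -0.074   0.229 ] 
 [[-0.9953 -0.0972 -0.0005]
 [-0.0972  0.9953  0.0007]
 [ 0.0004  0.0007 -1.    ]] [ 0.4279  0.3141 -0.3099] 0.9992025251307995
[401 199  22  50 843] [0.6084 0.0044 0.1633] box mm [29.   8.3] from TCP, tool cm [0.0679 7.9353 6.7592] centre [609.7   6.2]
[426 199  24  49 889] [0.6068 0.02   0.1632] box mm [28.1  8.3] from TCP, tool cm [0.0792 9.5156 6.7745] centre [607.5  22. ]
[246 200  15  49 677] [ 0.6179 -0.0903  0.1638] box mm [27.5  8.1] from TCP, tool cm [ 0.0628 -1.6421  6.6076] centre [618.9 -90.5]
[298 200  14  49 665] [ 0.6144 -0.0599  0.1638] box mm [27.8  8. ] from TCP, tool cm [0.0859 1.4203 6.5836] centre [615.9 -59.5]
[550 210  10  23 155] [0.5997 0.103  0.1554] box mm [14.3  5.4] from TCP, tool cm [-0.0112 17.8076  7.346 ] centre [599.6 103.9]
```

The inner tabs now stand 16 mm centre to centre, so they are fully squeezed. On to the outer catch.

```bash
python3 -m handwheel '[[[1,0,-0.1,3,0,0,0],[1,0,-0.1,6,0,0,0],[1,0,-0.1,8.5,0,0,0],[1,0,-0.1,9.9,0,0,0],[1,0,-0.1,9.9,0,0,0],[1,0,-0.1,9.9,0,0,0]]]'
python3 -m handwheel '[[[0.2,0,0,0,0,0,0],[-0.2,0,0,0,0,0,0],[-0.6,0,0,0,0,0,0],[-1,0,0,0,0,0,0],[-1,0,0,0,0,0,0],[-1,0,0,0,0,0,0],[-1,0,0,0,0,0,0],[-1,0,0,0,0,0,0],[-1,0,0,0,0,0,0],[-1,0,0,0,0,0,0]]]'
python3 -m handwheel '[[[1,0,0,0,0,0,0],[1,0,0,0,0,0,0],[1,0,0,0,0,0,0],[1,0,0,0,0,0,0],[1,0,0,0,0,0,0],[1,0,0,-3,0,0,0],[1,0,0,-6,0,0,0],[1,0,0,-9.9,0,0,0],[1,0,0,-9.9,0,0,0]]]'
python3 w.py w3
```

```text
time_s: 5.95
eef_pos: [0.618, -0.0751, 0.1315]
eef_rot: [0.001, -0.049, 0.999, -0.0]
wrist_force: [0.7, 0.5, -0.4]
opening: 0.999
grasp_force: 0.0
time_s: 7.2
eef_pos: [0.6176, -0.0754, 0.1314]
eef_rot: [0.001, -0.049, 0.999, -0.0]
wrist_force: [-2.1, 0.4, 6.1]
opening: 0.228
grasp_force: 61.2
time_s: 8.32
eef_pos: [0.6194, -0.0759, 0.2336]
eef_rot: [0.004, -0.049, 0.999, -0.001]
wrist_force: [-0.2, -0.4, 0.2]
opening: 0.997
grasp_force: 0.0
8.325 [ 0.6194 -0.0759  0.2336] 
 [[-0.9952 -0.0979  0.0072]
 [-0.0979  0.9952 -0.0023]
 [-0.007  -0.003  -1.    ]] [-0.234  -0.4383  0.1839] 0.9973636293258941
[404 193  21  49 815] [0.6083 0.0044 0.1633] box mm [28.4  8.2] from TCP, tool cm [0.3529 8.1826 7.1861] centre [609.3   6.1]
[263 194  14  48 633] [ 0.6165 -0.0829  0.1638] box mm [27.7  8. ] from TCP, tool cm [ 0.3697 -0.6526  7.0282] centre [618.2 -83. ]
[289 194  14  48 638] [ 0.6154 -0.0674  0.1638] box mm [28.   7.9] from TCP, tool cm [0.3509 0.9099 7.0635] centre [616.7 -67.2]
[427 194  24  48 857] [0.6071 0.02   0.1633] box mm [28.2  8.6] from TCP, tool cm [0.3208 9.767  7.1922] centre [607.6  22.3]
[551 205   9  22 146] [0.5998 0.103  0.1556] box mm [13.5  5.1] from TCP, tool cm [ 0.2622 18.0447  7.726 ] centre [599.8 103.8]
```

Both catches are drawn. Now the post, 18.5 cm along tool y.

```bash
python3 -m handwheel '[[[1,0.05,5,0,0,0,0],[1,0.1,10,0,0,0,0],[1,0.1,15,0,0,0,0],[1,0.1,18.5,0,0,0,0],[1,0.1,18.5,0,0,0,0],[1,0.1,18.5,0,0,0,0]]]'
python3 w.py w4
```

```text
time_s: 9.12
eef_pos: [0.5976, 0.1083, 0.2281]
eef_rot: [-0.001, -0.049, 0.999, -0.0]
wrist_force: [0.1, -0.2, -0.1]
opening: 0.999
grasp_force: 0.0
9.125 [0.5976 0.1083 0.2281] 
 [[-0.9952 -0.0981 -0.0018]
 [-0.0981  0.9952 -0.0005]
 [ 0.0018 -0.0003 -1.    ]] [ 0.0609 -0.2372 -0.0736] 0.999227217724671
[  0 203  21  47 758] [ 0.6176 -0.0633  0.16  ] box mm [27.9  8.4] from TCP, tool cm [ -0.2684 -17.2928   6.8689] centre [617.1 -65. ]
[103 202  26  49 907] [0.608  0.0092 0.1631] box mm [27.9  8.7] from TCP, tool cm [ -0.0913 -10.0316   6.699 ] centre [609.2   7.3]
[130 202  22  49 872] [0.6065 0.0249 0.1633] box mm [28.   8.5] from TCP, tool cm [-0.0806 -8.4473  6.6667] centre [607.7  23.5]
[270 212  28  36 809] [0.5961 0.1098 0.1753] box mm [15.1 15.5] from TCP, tool cm [0.0592 0.1602 5.6197] centre [598.8 110. ]
```

```bash
python3 -m handwheel '[[[1,-0.1,0.15,3,0,0,0],[1,-0.1,0.15,6,0,0,0],[1,-0.1,0.15,8.5,0,0,0],[1,-0.1,0.15,9.8,0,0,0],[1,-0.1,0.15,9.8,0,0,0]]]'
python3 -m handwheel '[[[0,0,0,0,0,0,0],[-0.5,0,0,0,0,0,0],[-1,0,0,0,0,0,0],[-1,0,0,0,0,0,0],[-1,0,0,0,0,0,0],[-1,0,0,0,0,0,0],[-1,0,0,0,0,0,0],[-1,0,0,0,0,0,0],[-1,0,0,0,0,0,0],[-1,0,0,0,0,0,0]]]'
python3 -c "
import numpy as np
for a in np.arange(.1,1.41,.1): print(round(a,2),np.round([13.2*np.sin(a),13.2*(1-np.cos(a))],2))"
```

```text
time_s: 9.8
eef_pos: [0.5985, 0.1095, 0.1304]
eef_rot: [-0.001, -0.048, 0.999, -0.0]
wrist_force: [-0.0, -0.7, -0.3]
opening: 0.999
grasp_force: 0.0
time_s: 11.05
eef_pos: [0.5993, 0.1101, 0.1319]
eef_rot: [0.0, -0.049, 0.999, -0.0]
wrist_force: [-1.1, -3.0, 5.6]
opening: 0.175
grasp_force: 58.5
0.1 [1.32 0.07]
0.2 [2.62 0.26]
0.3 [3.9  0.59]
0.4 [5.14 1.04]
0.5 [6.33 1.62]
0.6 [7.45 2.31]
0.7 [8.5 3.1]
0.8 [9.47 4.  ]
0.9 [10.34  4.99]
1.0 [11.11  6.07]
1.1 [11.76  7.21]
1.2 [12.3   8.42]
1.3 [12.72  9.67]
1.4 [13.01 10.96]
```

```bash
python3 -m handwheel '[[[-1,1.3,0.07,0,0,0,0],[-1,2.6,0.26,0,0,0,0],[-1,3.9,0.6,0,0,0,0],[-1,5.1,1.05,0,0,0,0],[-1,6.3,1.6,0,0,0,0],[-1,7.45,2.3,0,0,0,0],[-1,8.5,3.1,0,0,0,0],[-1,9.5,4,0,0,0,0],[-1,10.3,5,0,0,0,0],[-1,10.3,5,0,0,0,0]]]'
```

```text
time_s: 12.3
eef_pos: [0.4881, 0.1474, 0.1314]
eef_rot: [-0.003, -0.049, 0.999, -0.003]
wrist_force: [-11.3, -17.9, 15.9]
opening: 0.168
grasp_force: 61.2
```

```bash
python3 -m handwheel '[[[-1,0.9,1.0,0,0,0,0],[-1,1.6,2.15,0,0,0,0],[-1,2.15,3.35,0,0,0,0],[-1,2.5,4.4,0,0,0,0],[-1,2.5,4.4,0,0,0,0],[-1,2.5,4.4,0,0,0,0],[-1,2.5,4.4,0,0,0,0],[-1,2.5,4.4,0,0,0,0]]]'
python3 - <<'E'
from bench import status,camera
import cv2,numpy as np,pickle
from h import *
o=status.get_obs();p=o['eef_pos'];h=np.array([.586,.2413]);d=h-p[:2]
print(o['dq'],o['wrist_force'],o['grasp_force'],d,np.hypot(*d),np.arctan2(d[0],d[1])+0.098)
c0=pickle.load(open('c0.pkl','rb'))
for n in('scene','top'):
  c=camera(n);cv2.imwrite(f'pics/{n}1.png',c['frame'])
E
```

```text
time_s: 13.3
eef_pos: [0.4599, 0.1916, 0.1313]
eef_rot: [-0.002, -0.05, 0.999, -0.0]
wrist_force: [-6.9, -1.3, 11.1]
opening: 0.17
grasp_force: 60.5
[-9.18504521e-04  5.22754167e-05  1.06805018e-03  2.85466764e-04
  1.15444694e-03  2.38157812e-03] [-6.87128191 -1.34925275 11.12948213] 60.53221821784973 [0.12610299 0.04968655] 0.13553861692661773 1.2934595089522583
```

View pics/scene1.png

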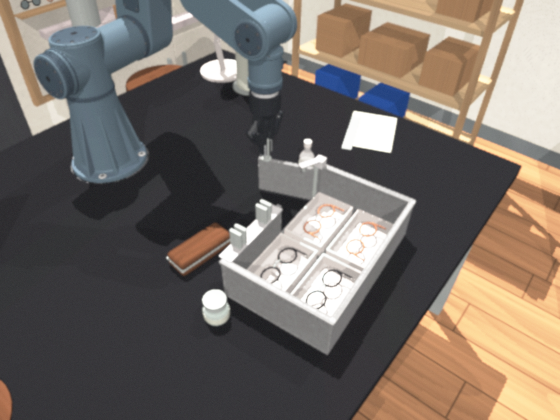

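View pics/top1.png

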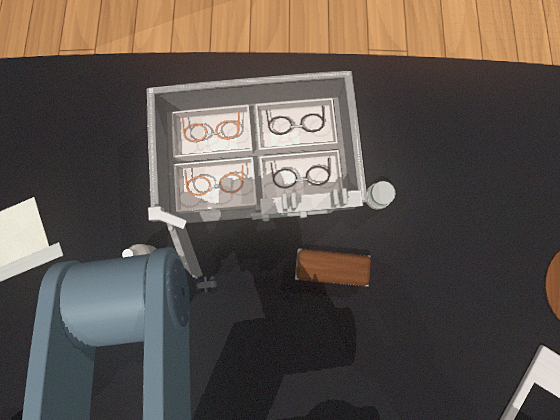

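Both pictures show the gate open by about 72° (line (170,213)–(197,275) in the top view) and held at its post at (207,285). Both tab pairs are together, and the case, bottle and jar are where they were.

```bash
python3 -c "
from bench import ctrl
print(ctrl.hand_in())"
```

```text
the job is handed in; nothing more can be done
None
```

I handed the job in with both catches squeezed, the gate open about 74° (estimated from the arm's position; about 72° in the top picture) and held by its handle, and the case, bottle and jar not visibly moved; the hand-in gave no verdict.

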